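Put the hex-key set away in the drawer that is not locked

ROBOT

A 6-joint arm with a two-finger parallel gripper is mounted at the origin on the work surface. World frame = base frame: x ahead of the robot, y to its left, z up, the work surface at z = 0. Lengths are in m, angles in rad, forces in N, time in s.
With the tool pointing down it reaches from about 0.375 to 0.925 m from the base axis. Payload 5.7 kg.
Tool frame: the origin (TCP) lies at the very end of the fingers, on their centre line; the grasp point (between the pads) lies 19 mm behind it; y points along the fingers, z is the direction in which the jaws open and shut, and the axes are right-handed (so a half turn about y gives the same grasp; the last joint's range is limited). The gripper opens to 88 mm and grips with 3 to 60 N. Pads are 20 mm wide; open, the fingers measure 115 mm over their backs; the gripper's body (75 mm by 178 mm) begins 61 mm behind the grasp point.
Start: joints at [1.218, 0.359, 1.51, -0, 1.272, -0.115], TCP at [0.141, 0.583, 0.223] pointing down, gripper open.
Joint ranges: [-2.97, 2.97], [-1.01, 2.36], [0.21, 2.38], [-0.96, 4.11], [0.2, 2.71], [-2.98, 2.98]. Speed limits (rad/s): [2.39, 2.39, 3.14, 3.14, 3.14, 3.14].

INTERFACE

Orientations are given as a unit quaternion [w, x, y, z].
In Python, from rig import ctrl, jaws, eyes, order, current_time_s, current_qpos, current_joint_velocities, current_joint_torque, current_eef_pos, current_eef_rot, current_ft_force, current_wrist_torque, current_width gives the robot as it stands. Calls block until the motion is done:
- ctrl.move_to(position, orientation): joint-space move of the TCP to a pose.
- ctrl.servo_line(position, rate=0.15, rot=None, threshold=None): straight line of the TCP; rot=None keeps the orientation; rate is the mean speed in m/s. With threshold (N) it stops when the force on the tool has changed by that much, and returns True; else False.
- ctrl.movej(angles): joint-space move.
- jaws.gripper_to(opening, strength=None): finger opening in m; strength is the grip in N (None keeps the last); returns when the fingers have stopped.
- ctrl.hold(seconds).
- ctrl.ik(position, orientation): joint angles nearest the present ones, or None.
- eyes.capture(name): name is "scene" or "top" or "wrist"; returns the picture (400x640x3 uint8, red, green, blue); there is no depth.
- eyes.get_calibration(name): a dict with "K" (3x3 intrinsics, pixels), "rvec" (rotation vector, rad) and "tvec" (3), from world to camera coordinates, as OpenCV has them. Camera axes: x right, y down, z forward; pixel columns grow to the right and rows downward; lengths in m; the calibration is good to about 2 mm. A picture is of the moment at which its call begins: read the wrist's pose just before it. get_calibration takes no time and is no camera call; for the wrist camera it gives the pose at the moment of the call.
A pose or a line that the arm cannot do raises ctrl.MotionError and nothing moves.
- order.sign_off(): hands the job in, once; it reports no verdict.
Readings, each from a call of its own:
- current_time_s(): time.
- current_qpos(): joint angles.
- current_joint_velocities(): joint speeds.
- current_joint_torque(): joint torques, N m.
- current_eef_pos(): TCP position.
- current_eef_rot(): TCP orientation.
- current_ft_force(): force on the tool from outside, world axes, zero at the start.
- current_wrist_torque(): the same for the moment, N m.
- current_width(): finger opening in m.
Only numpy, scipy, OpenCV 4.12 (cv2) and the standard library are available. Lean on these libraries where they do the work, as an engineer would, in place of code of your own. Each camera call takes 0.05 s, during which the arm holds its last target. There are 200 camera calls.

TASK

One of the two drawers of the bench cabinet is locked and nobody remembers which: find the one that gives by trying its handle, without wrenching hard at the locked one, and pull it wide open. Then lay the folding hex-key set from the bench down inside it, without dropping it, and leave the drawer open; leave the computer mouse where it lies.

Things in the scene. Friction and masses are not known exactly. Their poses are not given: they have to be found in the camera images.
- cabinet: grey steel cabinet fixed to the bench, two equal white-fronted drawers side by side (middles at y = +83 and -83 mm): 340 mm wide (y), 240 deep, 120 tall. Origin on the bench at the foot of the front face, mid-width; x points into it, away from the robot; z up. An aluminium joint module (60 mm cube, 72 tall with its flange) stands loose on its top, over 115 mm behind the front
- drawer_left_handle (a point): midpoint of the left drawer's handle (left = +y of the cabinet): level round steel bar 11 mm thick, 90 mm long, along the cabinet's y, its middle 35 mm in front of the drawer's front (29 mm free behind it), 86 mm above the bench, 34 mm below the cabinet's top; free from above; posts 38 mm either side of the middle; axes as the cabinet's
- drawer_right_handle (a point): midpoint of the right drawer's handle (left = +y of the cabinet): level round steel bar 11 mm thick, 90 mm long, along the cabinet's y, its middle 35 mm in front of the drawer's front (29 mm free behind it), 86 mm above the bench, 34 mm below the cabinet's top; free from above; posts 38 mm either side of the middle; axes as the cabinet's
- drawer_left (a joint): travel of the left drawer in m: 0 shut, 0.16 fully out (to the cabinet's -x). It runs stiffly: about 5 N moves it slowly (damping adds 10 N per m/s); it stays where it is left. One of the two drawers, either one, is locked: it gives 1 to 3 mm, then stops dead; 35 N would harm the lock. Nothing to be seen tells which
- drawer_right (a joint): travel of the right drawer in m: 0 shut, 0.16 fully out (to the cabinet's -x). It runs stiffly: about 5 N moves it slowly (damping adds 10 N per m/s); it stays where it is left. One of the two drawers, either one, is locked: it gives 1 to 3 mm, then stops dead; 35 N would harm the lock. Nothing to be seen tells which
- drawer_left_in (a point): point on the middle line of the left drawer's inner floor, 25 mm behind the drawer's inner front wall, moving with it; axes as the cabinet's. Inside, the drawer reaches 25 mm to -x and 165 mm to +x of it, 71 mm to either side; floor 31 mm above the bench, side walls 57 mm above the floor; front's top 112 mm above the bench. Shut, this point is 30 mm behind the cabinet's front face. Pulled out by d, the front d of the drawer is open above
- drawer_right_in (a point): point on the middle line of the right drawer's inner floor, 25 mm behind the drawer's inner front wall, moving with it; axes as the cabinet's. Inside, the drawer reaches 25 mm to -x and 165 mm to +x of it, 71 mm to either side; floor 31 mm above the bench, side walls 57 mm above the floor; front's top 112 mm above the bench. Shut, this point is 30 mm behind the cabinet's front face. Pulled out by d, the front d of the drawer is open above
- hexset_center (a point): centre of the folding hex-key set, a black bar-shaped holder with steel keys folded in: 100 mm long (its x), 26 mm wide (its y), 28 mm tall (z up), about 0.18 kg, lying on the bench to the left or the right of the cabinet's front; this point is 14 mm above its underside
- mouse: black computer mouse, 105 x 60 x 33 mm, 0.1 kg, on the bench on the other side; origin under its middle; leave alone
Not all that is in view belongs to the job. Leave any pink look-alike of the part that bears hexset_center alone.

How it is judged:
On the way:
1. the drawer that is not locked is pulled out by more than 110 mm (value of joint any of drawer_left, drawer_right above 0.11 m), for 0.2 s.
At the end, for the whole second after the job is handed in: One drawer stands more than 110 mm open, the other is shut (less than 12 mm), and the hex-key set lies at rest inside the open drawer: its centre within the drawer's walls and less than 30 mm above the drawer's floor (((value of joint drawer_left above 0.11 m and value of joint drawer_right below 0.012 m and x of hexset_center in the frame of drawer_left_in between -0.025 and 0.165 m and y of hexset_center in the frame of drawer_left_in between -0.071 and 0.071 m and z of hexset_center in the frame of drawer_left_in between 0 and 0.03 m and linear speed of hexset below 0.02 m/s) or (value of joint drawer_right above 0.11 m and value of joint drawer_left below 0.012 m and x of hexset_center in the frame of drawer_right_in between -0.025 and 0.165 m and y of hexset_center in the frame of drawer_right_in between -0.071 and 0.071 m and z of hexset_center in the frame of drawer_right_in between 0 and 0.03 m and linear speed of hexset below 0.02 m/s))); the robot touches nothing.
It fails at once if the locked drawer is wrenched: pulled against its lock with more than about 35 N (30 N on the lock's stop in the cabinet's base, under either drawer; grip force does not count) (contact force between any of cabinet_c6, cabinet_c8 and anything else above 30 N).
It fails at once if the hex-key set is dropped: it falls freely by more than about 50 mm (faster than 1 m/s out of the fingers) (linear speed of hexset above 1 m/s and contact force between the fingers and hexset below 0.05 N).
It fails at once if the mouse is shoved more than 40 mm (distance of mouse from where it was at the start of the episode above 0.04 m).
It also fails if it takes over 64 s, if anything falls off the work surface, if the arm or the gripper's body presses on something with over 40 N, if the wrist force passes 120 N, or if a joint passes its speed limit or range.

## Working session

There is one attempt and no reset: what is moved stays moved. The work goes in short steps, each a Python script; the robot and the scene stay as the last script left them, time stands still between calls to the robot, and variables do not carry over. Pictures are saved under pics/ and viewed, about 8 in all and at most 12, crops included, and the job is handed in when it is done.

```bash
mkdir -p pics; ls; python3 - <<'E'
from rig import *
import cv2
for n in("scene","top"):
    cv2.imwrite(f"pics/{n}0.png",eyes.capture(n)[:,:,::-1])
    c=eyes.get_calibration(n);print(n,c)
print(current_eef_rot(),current_time_s(),current_ft_force())
E
```

```text
pics
scene {'K': array([[400.37048765,   0.        , 318.81919041],
       [  0.        , 400.37048765, 205.35874366],
       [  0.        ,   0.        ,   1.        ]]), 'rvec': array([ 2.34644837,  0.74403135, -0.260962  ]), 'tvec': array([-0.47185318, -0.24922041,  1.43060221])}
top {'K': array([[439.08716046,   0.        , 317.46965017],
       [  0.        , 439.08716046, 197.10197732],
       [  0.        ,   0.        ,   1.        ]]), 'rvec': array([ 2.16147059, -2.22423763,  0.09186635]), 'tvec': array([-0.05569096,  0.60211457,  1.5170425 ])}
[-0.70153761  0.70269011 -0.08402369  0.08373539] 0.1 [-0.02556209 -0.81584919  0.7333702 ]
```

View pics/top0.png

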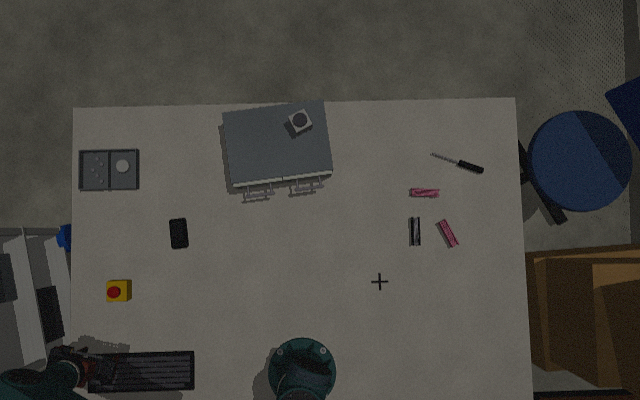

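View pics/scene0.png

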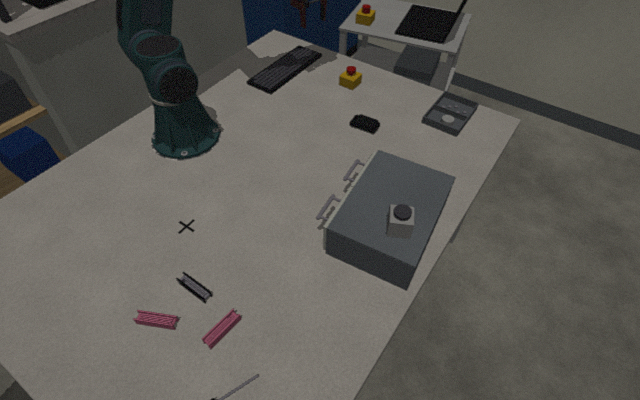

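Top view (image up = +x, left = +y): the candidates are a black/steel bar at (415,231), pink look-alikes at (424,193) and (448,233), and a screwdriver at (458,163). The mouse is at (179,233), and the handles are at about (257,196) and (305,188). By the description I choose the bar at (415,231), and will check it in a close crop.

```bash
python3 - <<'E'
import cv2,numpy as np
t=cv2.imread("pics/top0.png")
a=cv2.resize(t[205:260,390:465],None,fx=8,fy=8,interpolation=cv2.INTER_CUBIC)[:,:600]
b=cv2.resize(t[95:210,212:342],None,fx=5,fy=5,interpolation=cv2.INTER_CUBIC)
cv2.imwrite("pics/c1.png",cv2.convertScaleAbs(a,alpha=1.6));cv2.imwrite("pics/c2.png",cv2.convertScaleAbs(b,alpha=1.6))
E
```

```text
(no output)
```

View pics/c1.png

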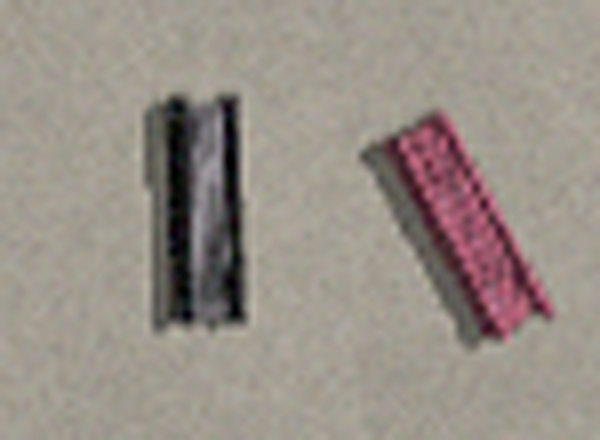

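View pics/c2.png

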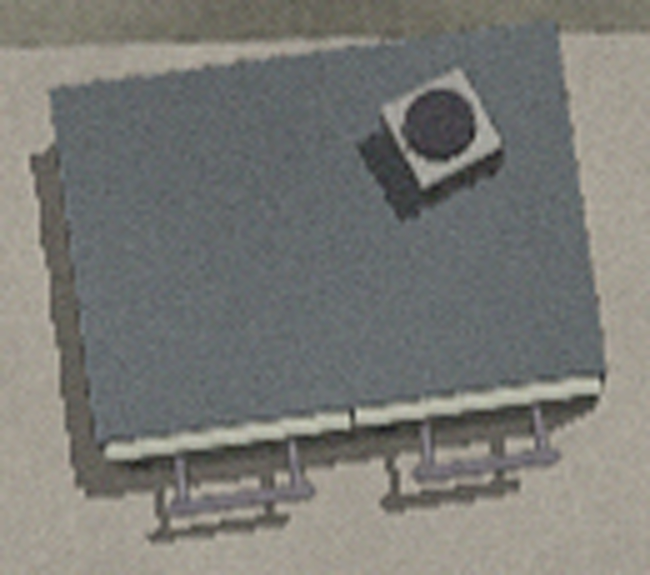

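c1 confirms the choice: a black bar with steel keys, top face about columns 178–242 and rows 98–323 of the crop, lying nearly along x. The neighbour is pink. c2 shows the handle bars (170,508)–(312,492) and (415,474)–(558,457), and the cabinet top corners (50,92) and (556,22).

```bash
cat > h.py <<'E'
from rig import *
import numpy as np, cv2
from scipy.spatial.transform import Rotation as R
def px2w(name,uv,z):
    c=eyes.get_calibration(name);M=cv2.Rodrigues(c["rvec"])[0];o=-M.T@c["tvec"]
    d=M.T@np.linalg.inv(c["K"])@np.array([*uv,1.]);return o+d*(z-o[2])/d[2]
def down(jaw):  # tool y = -z world, tool z = jaw direction at angle jaw (rad) from world x
    z=np.array([np.cos(jaw),np.sin(jaw),0]);y=np.array([0,0,-1.])
    m=np.column_stack([np.cross(y,z),y,z]);q=R.from_matrix(m).as_quat();return q[[3,0,1,2]]
E
python3 - <<'E'
from h import *
f=lambda p,s,o:(np.array(p)+.5)/s-.5+np.array(o)
C=lambda p,z:px2w("top",f(p,5,(212,95)),z)[:2]
H=lambda p,z:px2w("top",f(p,8,(390,205)),z)[:2]
print("hex top",*[H(p,.028).round(4) for p in((178,98),(242,97),(245,323),(182,325),(211,210))])
print("L",C((170,508),.086),C((312,492),.086));print("R",C((415,474),.086),C((558,457),.086))
for p in((50,92),(556,22),(603,378),(100,443)):print(C(p,.12))
from h import *
# fit cabinet pose
from scipy.optimize import least_squares
m=[(-.035,.128,(170,508),.086),(-.035,.038,(312,492),.086),(-.035,-.038,(415,474),.086),(-.035,-.128,(558,457),.086),(.24,.17,(50,92),.12),(.24,-.17,(556,22),.12)]
def res(q):
    c,s=np.cos(q[2]),np.sin(q[2]);return np.concatenate([C(p,z)-(q[:2]+[c*x-s*y,s*x+c*y]) for x,y,p,z in m])
r=least_squares(res,[.8,0,0],loss="soft_l1",f_scale=.002);print(r.x,r.fun.reshape(-1,2).round(4))
x0,y0,a=r.x;Rm=np.array([[np.cos(a),-np.sin(a)],[np.sin(a),np.cos(a)]])
for s in(1,-1):
    h=np.r_[r.x[:2]+Rm@[-.035,.083*s],.086];print(h)
    for j in(a,a+np.pi):
        print(ctrl.ik(np.r_[h[:2],.07],down(j)),ctrl.ik(np.r_[h[:2]-.16*Rm[:,0],.07],down(j)))
E
```

```text
hex top [ 0.5217 -0.3997] [ 0.5213 -0.4277] [ 0.4233 -0.4246] [ 0.4233 -0.3971] [ 0.4726 -0.412 ]
L [0.60560058 0.16862263] [0.61368554 0.07343165]
R [0.62387118 0.00411045] [ 0.63265858 -0.09224705]
[0.88153408 0.23798236]
[ 0.9203255  -0.09864427]
[ 0.68086407 -0.12245688]
[0.6470112  0.20858625]
[0.65501328 0.04315    0.10932212] [[-0.0007  0.0021]
 [-0.0024 -0.0037]
 [-0.0005  0.0026]
 [-0.0015 -0.0043]
 [ 0.0065 -0.0003]
 [ 0.0082  0.001 ]]
[0.61116655 0.12183586 0.086     ]
[ 8.59839044e-02  5.54492083e-01  1.60705644e+00 -4.44089210e-16
  9.80044126e-01 -2.33382121e-02] [ 7.78518918e-02  3.79428770e-01  1.96307907e+00 -4.44089210e-16
  7.99084813e-01 -3.14702247e-02]
None None
[ 0.62927789 -0.04317317  0.086     ]
[-1.77952337e-01  5.63150137e-01  1.58902234e+00 -4.44089210e-16
  9.89420182e-01 -2.87274454e-01] [-2.74064911e-01  3.90308367e-01  1.94155776e+00 -4.44089210e-16
  8.09726526e-01 -3.83387027e-01]
[-1.77952337e-01  5.63150137e-01  1.58902234e+00 -4.44089210e-16
  9.89420182e-01  2.85431820e+00] [-2.74064911e-01  3.90308367e-01  1.94155776e+00 -4.44089210e-16
  8.09726526e-01  2.75820563e+00]
```

```bash
cat >> h.py <<'E'
A=0.111; CO=np.array([.6545,.0430]); RM=np.array([[np.cos(A),-np.sin(A)],[np.sin(A),np.cos(A)]])
def cab(x,y,z): return np.r_[CO+RM@[x,y],z]
def w2px(name,P):
    c=eyes.get_calibration(name);return cv2.projectPoints(np.float64(P).reshape(-1,1,3),c["rvec"],c["tvec"],c["K"],None)[0].reshape(-1,2)
E
python3 - <<'E'
from h import *
jaws.gripper_to(.030,8)
ctrl.move_to(cab(-.035,.083,.25),down(A))
ctrl.servo_line(cab(-.035,.083,.15),.15)
im=eyes.capture("wrist")[:,:,::-1].copy()
P=w2px("wrist",[cab(-.035,.083+d,.086) for d in(-.045,0,.045)]+[cab(-.035,-.083,.086)]);print(P)
for p in P: cv2.circle(im,tuple(int(v) for v in np.clip(p,-2000,2000)),3,(0,0,255),1)
cv2.imwrite("pics/w1.png",im);print(current_time_s(),current_ft_force(),current_eef_pos(),current_width())
E
```

```text
[[311.38023007 270.23423409]
 [311.27061222 212.83518562]
 [311.14858152 148.93641339]
 [311.62633342 399.10099738]]
4.3083 [-0.08007609 -0.79543072  0.32819469] [0.61145294 0.1218281  0.15114056] 0.0298728772098403
```

View pics/w1.png

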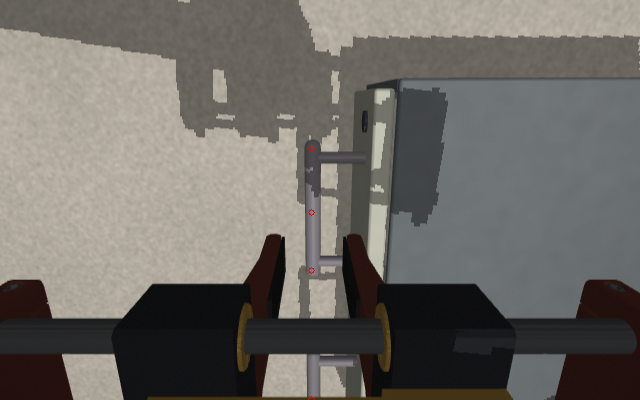

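The wrist view shows the left handle bar at column ~312, rows 142–273. My projections (311, 149–270) fall on it, and the fingers straddle its line. I'll descend, grip gently and probe.

```bash
cat >> h.py <<'E'
def probe(s):
    print("desc",ctrl.servo_line(cab(-.035,.083*s,.067),.08,threshold=6),current_eef_pos())
    jaws.gripper_to(.006,6); print("w",current_width(),current_ft_force())
    p0=current_eef_pos(); hit=False
    for k in range(1,7):
        hit=ctrl.servo_line(cab(-.035-.002*k,.083*s,.067),.02,threshold=12)
        f=current_ft_force()
        print(k,hit,((current_eef_pos()-p0)[:2]@RM[:,0]*1e3).round(2),f.round(1),current_width())
        if hit or np.hypot(*f[:2])>14: hit=True;break
    return hit
E
python3 - <<'E'
from h import *
print(probe(1),current_time_s())
E
```

```text
desc False [0.61105058 0.12168005 0.06754788]
w 0.010855505090847862 [-1.03023691  0.26728044  3.65137707]
1 False -0.58 [3.8 1.1 0.1] 0.010784768973591785
2 False -2.85 [4.5 0.6 0.5] 0.010703921822859716
3 False -5.23 [4.5 0.4 1.9] 0.010808121108822927
4 False -7.56 [4.8 0.1 3.5] 0.010980278741868025
5 False -9.73 [3.3 0.5 5.1] 0.01061900885778892
6 False -11.77 [ 4.9 -0.2  5.2] 0.010721972192928472
False 7.4333
```

The left drawer runs freely at about 5 N, well past the lock's 3 mm, so it is the one that gives. Pulling it out.

```bash
python3 - <<'E'
from h import *
print(ctrl.servo_line(cab(-.035-.152,.083,.067),.07,threshold=20),current_eef_pos(),current_ft_force().round(1),current_width())
e=current_eef_pos();d=-(RM.T@(e[:2]-CO))[0]-.035;print("open",d)
jaws.gripper_to(.030,8);ctrl.servo_line(np.r_[current_eef_pos()[:2],.20],.12)
hx=np.array([.4726,-.412]);
for j in(np.pi/2,-np.pi/2,np.pi/2+.02):
    print(j,ctrl.ik(np.r_[hx,.2],down(j)),ctrl.ik(np.r_[hx,.025],down(j)))
# place candidates: bar axis along cabinet y, or along cabinet x
for j in(A,A+np.pi,A+np.pi/2,A-np.pi/2): print(j,ctrl.ik(cab(.03+.08-.152-.02,.083,.06),down(j)),ctrl.ik(cab(.03+.05-.152,.083,.25),down(j)))
cv2.imwrite("pics/t2.png",cv2.convertScaleAbs(cv2.resize(eyes.capture("top")[100:260,210:450,::-1],None,fx=3.3,fy=3.3,interpolation=cv2.INTER_CUBIC),alpha=1.6))
print(current_time_s())
E
```

```text
False [0.45990754 0.10439061 0.06726523] [ 4.8 -1.7  6.5] 0.010709462588800421
open 0.15159452647830682
1.5707963267948966 [-8.27115030e-01  4.17020095e-01  1.47639459e+00 -4.44089210e-16
  1.24817797e+00 -2.39791136e+00] [-8.27115030e-01  6.18274490e-01  1.62595220e+00 -4.44089210e-16
  8.97365966e-01 -2.39791136e+00]
-1.5707963267948966 [-8.27115030e-01  4.17020095e-01  1.47639459e+00 -4.44089210e-16
  1.24817797e+00  7.43681296e-01] [-8.27115030e-01  6.18274490e-01  1.62595220e+00 -4.44089210e-16
  8.97365966e-01  7.43681296e-01]
1.5907963267948966 [-8.27115030e-01  4.17020095e-01  1.47639459e+00 -4.44089210e-16
  1.24817797e+00 -2.41791136e+00] [-8.27115030e-01  6.18274490e-01  1.62595220e+00 -4.44089210e-16
  8.97365966e-01 -2.41791136e+00]
0.111 [ 8.45594448e-02  5.36835812e-01  1.67879806e+00 -4.44089210e-16
  9.25958783e-01 -2.64405552e-02] [ 8.41048868e-02  3.15019159e-01  1.50628113e+00 -4.44089210e-16
  1.32029236e+00 -2.68951132e-02]
3.2525926535897933 None None
1.6817963267948965 [ 8.45594448e-02  5.36835812e-01  1.67879806e+00 -4.44089210e-16
  9.25958783e-01 -1.59723688e+00] [ 8.41048868e-02  3.15019159e-01  1.50628113e+00 -4.44089210e-16
  1.32029236e+00 -1.59769144e+00]
-1.4597963267948966 [ 8.45594448e-02  5.36835812e-01  1.67879806e+00 -4.44089210e-16
  9.25958783e-01  1.54435577e+00] [ 8.41048868e-02  3.15019159e-01  1.50628113e+00 -4.44089210e-16
  1.32029236e+00  1.54390121e+00]
11.4083
```

View pics/t2.png

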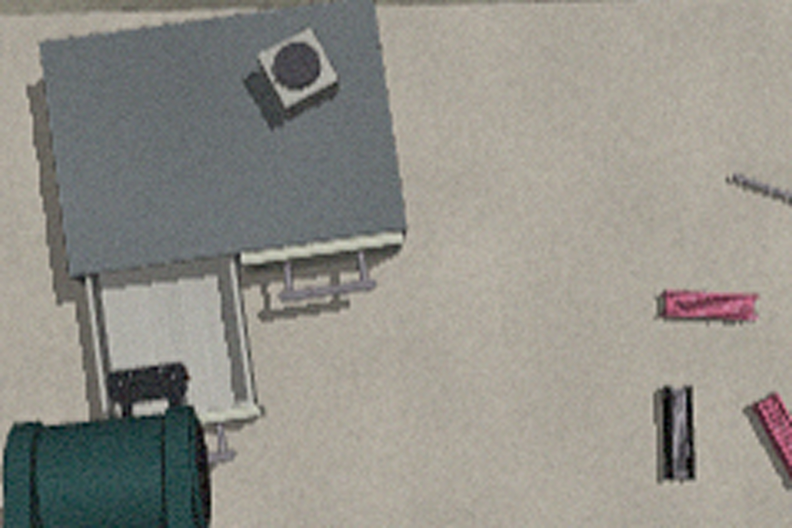

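The drawer is open by about 152 mm, the right one is shut, and the hex set lies undisturbed at (677,433) in this crop. Next I'll look over the hex set from the wrist.

```bash
python3 - <<'E'
from h import *
J=np.pi/2-.03; hx=np.array([.4724,-.412])
jaws.gripper_to(.056,20)
ctrl.move_to(np.r_[hx,.16],down(J))
T=current_eef_pos();q=current_eef_rot();Rt=R.from_quat(np.r_[q[1:],q[0]]).as_matrix()
c=eyes.get_calibration("wrist");M=cv2.Rodrigues(c["rvec"])[0];print("cam in tool",Rt.T@(-M.T@c["tvec"]-T))
im=eyes.capture("wrist")[:,:,::-1].copy()
b=np.array([[50,13],[50,-13],[-50,-13],[-50,13]])/1e3;r=np.array([[np.cos(-.03),-np.sin(-.03)],[np.sin(-.03),np.cos(-.03)]])
P=w2px("wrist",[np.r_[hx+r@k,.028] for k in b]);print(P.round(0))
cv2.imwrite("pics/w2raw.png",im)
cv2.polylines(im,[P.astype(np.int32)],True,(0,0,255),1);cv2.imwrite("pics/w2.png",im);print(current_time_s(),T)
E
```

```text
cam in tool [-0.07840661 -0.1616827  -0.00045617]
[[327. 239.]
 [299. 239.]
 [297. 130.]
 [328. 130.]]
14.075 [ 0.47267492 -0.41134777  0.16003282]
```

View pics/w2.png

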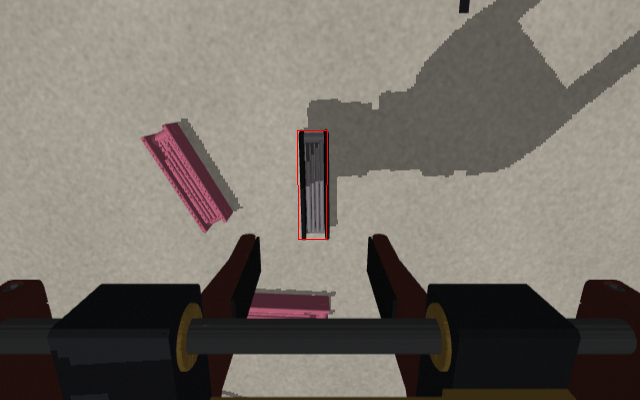

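The projected outline fits the black bar (columns 297–328, rows 130–239) within a pixel or two, and the pink parts are clear of the fingers. Grasping it and carrying it to the drawer.

```bash
python3 - <<'E'
from h import *
print(ctrl.servo_line([.4724,-.4121,.007],.1,threshold=8),current_eef_pos())
jaws.gripper_to(.02,25);print("w",current_width())
ctrl.servo_line([.4724,-.412,.24],.15);ctrl.hold(.3);print(current_width(),current_ft_force().round(2))
ctrl.move_to(cab(-.0735,.083,.24),down(A+np.pi/2))
print(current_width(),current_eef_pos(),current_time_s())
im=eyes.capture("top")[100:260,210:450,::-1]
im2=eyes.capture("wrist")[:,:,::-1]
cv2.imwrite("pics/w3.png",im2)
E
```

```text
False [ 0.4727969  -0.41250139  0.00766676]
w 0.025533300085970923
0.026096773248015966 [-0.38  0.15 -1.19]
0.02589687249122262 [0.57261086 0.11637144 0.24002059] 20.275
```

View pics/w3.png

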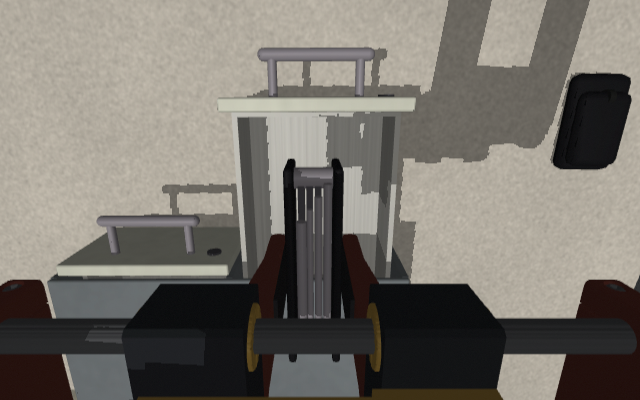

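The bar is held level along the drawer (columns 285–343), centred between the walls (235–395), with the drawer front at row 103. Lowering it.

```bash
python3 - <<'E'
from h import *
ctrl.servo_line(cab(-.0735,.083,.06),.12,threshold=10)
print(ctrl.servo_line(cab(-.0735,.083,.034),.03,threshold=4),current_eef_pos(),current_ft_force().round(1))
jaws.gripper_to(.05);ctrl.hold(.2);print(current_width())
ctrl.servo_line(cab(-.0735,.083,.26),.12)
ctrl.move_to([.40,-.15,.30],down(0))
print(current_time_s())
im=cv2.resize(eyes.capture("top")[100:260,150:390,::-1],None,fx=3.3,fy=3.3,interpolation=cv2.INTER_CUBIC)
cv2.imwrite("pics/t4.png",cv2.convertScaleAbs(im,alpha=1.6))
E
```

```text
True [0.57207504 0.11733651 0.03777521] [ 0.1 -0.5  4.2]
0.05003209909850929
26.7333
```

View pics/t4.png

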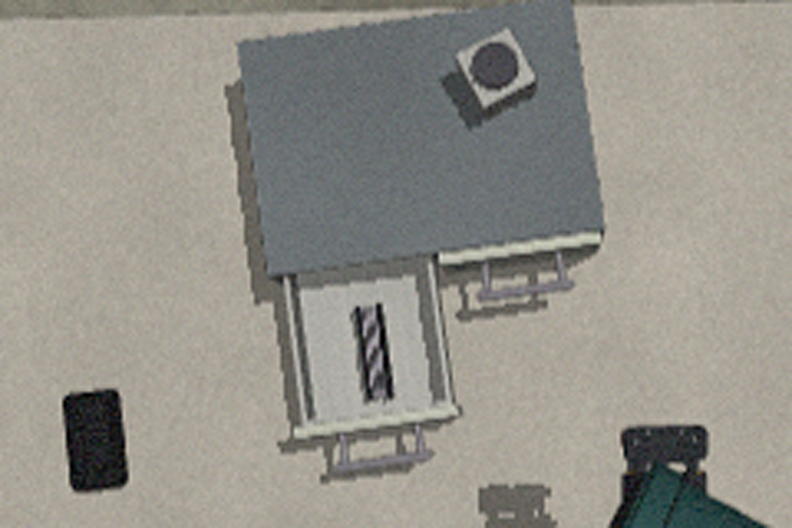

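The hex set lies flat inside the open left drawer at (374,352). The right drawer is shut, the mouse is where it was, and the arm is clear.

```bash
python3 -c "
from rig import *
ctrl.hold(.5);print(current_ft_force());order.sign_off();print(current_time_s())"
```

```text
[-0.3722457  -0.32110174  0.03535674]
the job is handed in; nothing more can be done
the job is handed in; nothing more can be done
```

The hex-key set is lying flat in the open left drawer, and I handed the job in about 27 s into the 64 s limit; the hand-in gives no verdict.

- **Finding the drawer:** I tried the left handle first with a 6 N grip. It ran freely at about 5 N past the 3 mm where a lock would stop it, so I never touched the right one. I then pulled it out by about 152 mm.
- **Placing the set:** I picked the black set, not the pink ones, carried it over and lowered it until it touched the drawer floor (about 4 N). The fingers were at the expected height when I let go.
- **Last checks:** The final top picture shows the set inside the open drawer, the right drawer shut, the mouse where it was and the arm clear. The tool force then read under 0.5 N.
- **One disagreement:** When I fitted the cabinet's position, its rear corners were 6–8 mm off from the handles. I relied on the handles, and the wrist views and grasps agreed with them. No other check failed.

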